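# Fetch the slide box from behind the optics

### The arm

A 6-joint arm with a two-finger parallel gripper is mounted at the origin on a cart in front of the work surface, level with it; the furniture and walls round the work are solid. World frame = base frame: x ahead of the robot, y to its left, z up, the work surface at z = 0. Lengths are in m, angles in rad, forces in N, time in s.
With the tool pointing down it reaches from about 0.35 to 0.775 m from the base axis. Payload 7.3 kg.
Tool frame: the origin (TCP) lies at the very end of the fingers, on their centre line; the grasp point (between the pads) lies 19 mm behind it; z points along the fingers, y is the line along which they close (so a half turn about z gives the same grasp; the last joint's range is limited). The gripper opens to 92 mm and grips with 3 to 60 N. Pads are 19 mm wide; open, the fingers measure 130 mm over their backs; the gripper's body (75 mm by 190 mm) begins 47 mm behind the grasp point.
Start: joints at [0.995, 0.342, 1.524, -0, 1.275, -0.146], TCP at [0.219, 0.477, 0.204] pointing down, gripper open.
Joint ranges: [-2.53, 2.53], [-0.77, 2.02], [0.04, 2.7], [-1, 4.14], [0.28, 2.66], [-3.11, 3.11]. Speed limits (rad/s): [2.57, 2.57, 3.14, 3.14, 3.14, 3.14].

### API

Orientations are given as [roll, pitch, yaw] about the fixed x, y, z axes, in that order (R = Rz(yaw) Ry(pitch) Rx(roll)).
In Python, from cell import robot, read_camera, get_calibration gives the robot as it stands. The module is installed in compiled form; this text tells all that it offers.
- The arm moves only by the tool send_rows, never from a script. Its argument "plan" is a list of rows, each a list of 2 entries, a list of its own where there are three numbers: the shift along the tool's x, y, z as a fraction of full scale, then the turn, a rotation vector about the tool's x, y, z as a fraction of full scale. A call has exactly 10 rows; each row shifts and turns the commanded pose from where the row before left it, along the tool's axes as they then stand; what a row does not reach is not made up. Full scale, the value 1, is 0.025 m for a shift and 90 degrees for a turn. A row lasts 1/8 s, in which the tool goes at most 62.5 mm and 10.7 degrees, less where a joint would pass 70% of its speed; a pose out of reach is approached as far as the arm can. A call with a number of a shift or a turn outside -1 to 1 is refused whole. A call with a gripper value outside its range is refused whole. "gripper" is the opening, from -1 (shut) to 1 (fully open), so that 0 is half open, set as the call begins (left out, the last holds). The fingers move at their own pace and stop on an object; "force" is the grip in N (left out, the last holds). Time passes only in rows, so rows that do not move let the fingers close, or fill a call up. It gives the time, the measured TCP pose, the force, the opening and the grip force at its end, in the units of the state.
- robot.observe(): the state, without advancing time (a new reading comes with each control period).
- read_camera(name): name is "scene" or "top"; returns (picture, depth): 480x640x3 uint8, blue, green, red; 480x640 float32, m along the optical axis (not along the pixel's ray), 0 where there is no reading.
- get_calibration(name): a dict with "intrinsics" (3x3 intrinsics, pixels), "rvec" (rotation vector, rad) and "tvec" (3), from world to camera coordinates, as OpenCV has them. Camera axes: x right, y down, z forward; pixel columns grow to the right and rows downward; lengths in m; the calibration is good to about 2 mm. A picture is of the moment at which its call begins. get_calibration takes no time and is no camera call.
- robot.hand_in(): hands the job in; it is judged then, once.
The state is a dict: "time": time; "qpos": joint angles; "qvel": joint speeds; "joint_efforts": joint torques, N m; "tool_pos": TCP position; "tool_rot": TCP orientation; "contact_force": force on the tool from outside, world axes, zero at the start; "torque": the same for the moment, N m; "opening": finger opening in m; "grip_force": force on a finger pad.
Only numpy, scipy, OpenCV 4.12 (cv2) and the standard library are available. Lean on these libraries where they do the work, as an engineer would, in place of code of your own. Each camera call takes 0.05 s, during which the arm holds its last target. There are 200 camera calls.

### The job

The grey slide box stands at the back of the parts board, behind a black eyepiece, a white objective and a black tube cap. First stand all three of these on free space on the green side board, then lift the slide box out and set it on the yellow dock, in the middle of its white outline and lengthwise along it, and only then stand the three back on the board, each on the very spot it came from. Keep the slide box level, keep everything upright, and leave the wooden case and the silver specimen where they are.

Things in the scene. Friction and masses are not known exactly. Their poses are not given: they have to be found in the camera images.
- eyepiece_c (a point): black spare eyepiece, round and upright, head 32 mm across, 46 mm tall; the point is its centre half-way up (23 mm above its foot), z up. Treat it as a plain 32 mm cylinder. 90 g nominal. Starts on one of the board's three round spots
- objective_c (a point): white spare microscope objective with a yellow line, round and upright, 28 mm across, 44 mm tall; the point is its centre half-way up (22 mm above its foot), z up. Treat it as a plain 28 mm cylinder. 140 g nominal. Starts on one of the board's three round spots
- cap_c (a point): low black tube cap, round, 34 mm across, 17 mm tall, lying flat; the point is its centre half-way up (8.5 mm above its underside), z up. 20 g nominal. Starts on one of the board's three round spots
- slide_box_c (a point): grey plastic slide box, 35 (x) x 83 (y) x 30 (z) mm; the point is its centre half-way up (15 mm above its underside); its own y axis runs along its length, grasp it across its 35 mm width. 55 g nominal. It starts lengthwise along the back of the row of spots, about 8 to 12 mm behind the three parts and so with no room for a finger in front of it until the row is cleared
- parts_board: fixed pale wooden board 130 (x) x 200 (y) x 10 (z) mm, origin under its centre, top face 10 mm above the origin; front is -x. Three printed round spots, white with a thin blue edge, 44 mm across, lie in a row at x = -35 mm and y = -62, 0 and +62 mm. The slide box's bay is centred at x = +8 mm, y = 0 between two aluminium end stops 10 mm high (above the top face) whose inner faces are at y = +-55 mm
- side_board: fixed plain green board 180 (x) x 200 (y) x 10 (z) mm; origin under its centre, top face 10 mm above the origin. The wooden case lies on its +y side, so the -y side (y from -100 to about +15 mm) is free for the three parts. The parts board and the side board may have changed places from one start to the next
- dock: fixed yellow plate 75 (x) x 134 (y) x 10 (z) mm with a flat white outline of the slide box in its middle; origin under its centre, top face 10 mm above the origin; the box's length goes along its y axis, between aluminium end stops 10 mm high with inner faces at y = +-57 mm. Right of and behind it stands the tall fixed microscope (with its knobs it fills world y below -0.08 m for x above 0.59 m, y below -0.17 m elsewhere)
- case_c (a point): closed wooden specimen case, 152 mm long, 75 mm wide, 50 mm tall, lying on the side board's +y side with its length along the board's x; the point is its centre half-way up, its own y axis runs along its length. A bystander, to be left alone
- specimen_c (a point): silver round specimen mount, 25 mm across, 14 mm tall, on a back corner of the board at about x = +40, y = +82 mm; the point is its centre half-way up. A bystander, to be left alone
Mind the look-alikes: they are no part of the job. What is shaped like the part that bears cap_c but pink is not meant.

How it is judged:
By the outcome, as a careful person would: the job done as asked, in the order asked, and still so for the second after the job is handed in, with the robot touching nothing.
It also fails if it takes over 128 s, if anything falls off the work surface, if the arm or the gripper's body presses on something with over 40 N, if the wrist force passes 120 N, or if a joint passes its speed limit or range.

## Working session

There is one attempt and no reset: what is moved stays moved. The work goes in short steps, Python scripts to look and compute and a tool call to move; the robot and the scene stay as the last step left them, time stands still between calls to the robot, and variables do not carry over. Pictures are saved under pics/ and viewed, at most 14 in all, crops included, and the job is handed in when it is done.

Besides the shell and the picture viewer there is one more tool, called after "Call:" as a command line: name --argument value ..., lists and objects as JSON in quotes. send_rows: Moves the arm, as the interface text tells. Shift numbers are shares of 0.025 m and turn numbers shares of 90 degrees, none past 1 either way. Its arguments: {"type":"object","properties":{"plan":{"type":"array"},"gripper":{"type":"number"},"force":{"type":"number"}},"required":["plan"]}

```bash
mkdir -p pics
cat > h.py <<'E'
import numpy as np, cv2
from cell import robot, read_camera, get_calibration
def snap(n):
    p,d=read_camera(n); np.savez('%s.npz'%n,p=p,d=d); return p,d
def load(n):
    f=np.load('%s.npz'%n); return f['p'],f['d']
def cal(n):
    c=get_calibration(n); R=cv2.Rodrigues(np.array(c['rvec'],float))[0]
    return np.array(c['intrinsics']),R,np.array(c['tvec'],float).reshape(3)
def onz(n,u,v,z):
    K,R,t=cal(n); r=R.T@np.linalg.solve(K,[u,v,1]); o=-R.T@t
    return o+r*(z-o[2])/r[2]
def cloud(n,d):
    K,R,t=cal(n); v,u=np.mgrid[:d.shape[0],:d.shape[1]]
    P=np.stack([u,v,np.ones_like(u)],-1)@np.linalg.inv(K).T*d[...,None]
    return (P-t)@R
E
python3 - <<'E'
from h import *
for n in('scene','top'):
    p,d=snap(n); cv2.imwrite('pics/%s0.png'%n,p)
    K,R,t=cal(n); print(n,K[0,0],-R.T@t,R[2])
s=robot.observe(); print(s['time'],s['tool_pos'],s['tool_rot'],s['opening'])
E
```

```text
scene 509.4151223653625 [-0.04992628  1.05471374  0.66044781] [ 0.47531568 -0.69714399 -0.53671711]
top 466.023093170409 [0.36841673 0.29486793 1.02561357] [ 0.12598347  0.00236571 -0.99202952]
0.1 [0.21851776 0.47692824 0.20291956] [-3.14021522e+00 -1.96349053e-04  2.71181740e+00] 0.09158806121750569
```

View pics/top0.png

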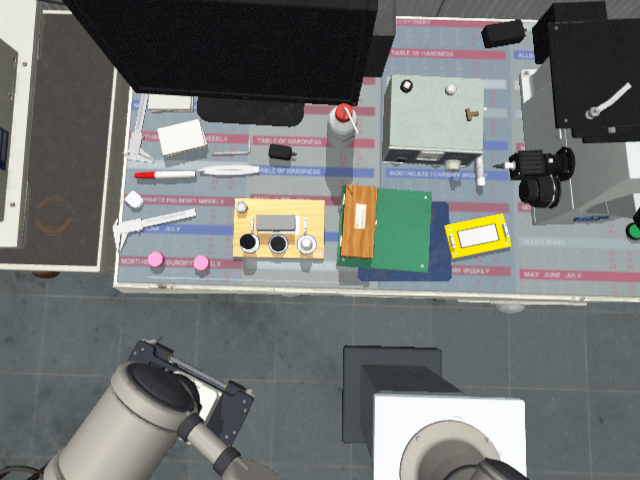

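View pics/scene0.png

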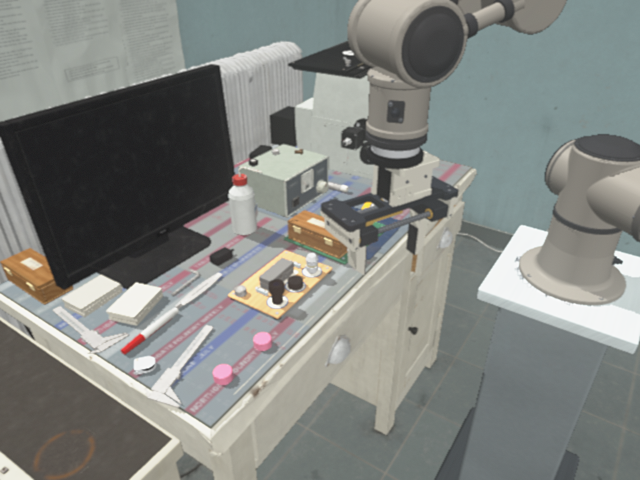

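Run:
```python
from h import *
p,d=load('top')
cv2.imwrite('pics/c1.png',cv2.resize(p[180:275,228:330],None,fx=7.5,fy=6.3,interpolation=cv2.INTER_CUBIC)[:600,:800])
cv2.imwrite('pics/c2.png',cv2.resize(p[180:280,330:515],None,fx=4.3,fy=4.3,interpolation=cv2.INTER_CUBIC))
q,_=load('scene')
cv2.imwrite('pics/c3.png',cv2.resize(q[235:330,220:345],None,fx=6,fy=6,interpolation=cv2.INTER_CUBIC))
C=cloud('top',d); 
for (u,v) in [(248,241),(278,242),(307,241),(277,222),(241,206),(290,212),(358,222),(400,240),(478,235),(455,222),(230,270)]: print(u,v,C[v,u].round(4))
```

```text
248 241 [0.4665 0.4353 0.0565]
278 242 [0.469  0.3748 0.028 ]
307 241 [0.4702 0.3121 0.0538]
277 222 [0.5106 0.3776 0.0403]
241 206 [0.546  0.4588 0.0239]
290 212 [0.5382 0.3523 0.0097]
358 222 [0.5125 0.2065 0.0607]
400 240 [0.4833 0.1083 0.0051]
478 235 [ 0.4986 -0.0619  0.0102]
455 222 [ 5.276e-01 -1.470e-02  5.000e-04]
230 270 [4.071e-01 4.800e-01 4.000e-04]
```

View pics/c1.png

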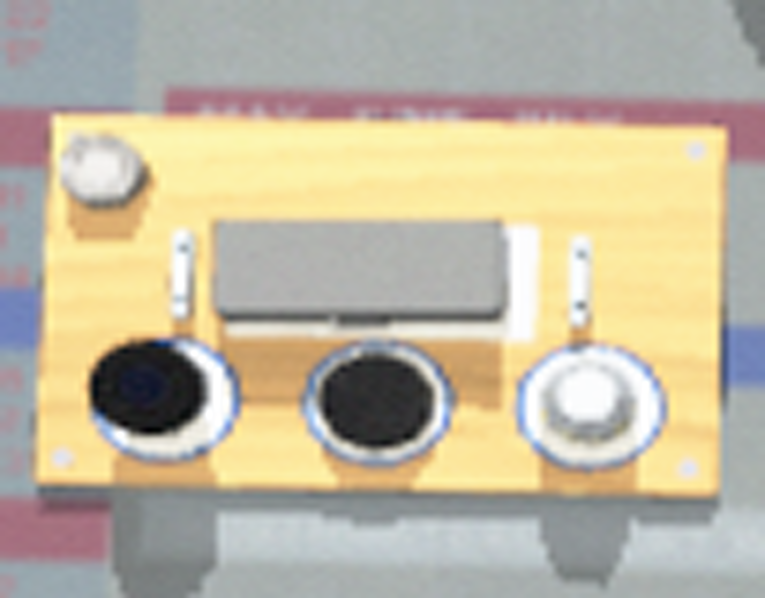

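View pics/c2.png

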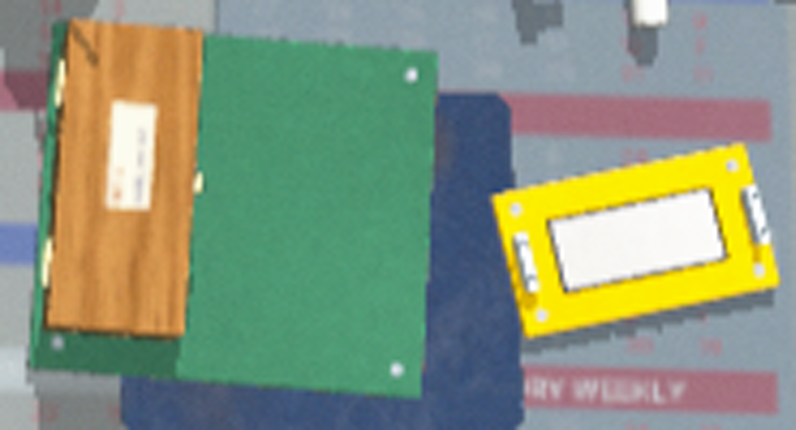

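View pics/c3.png

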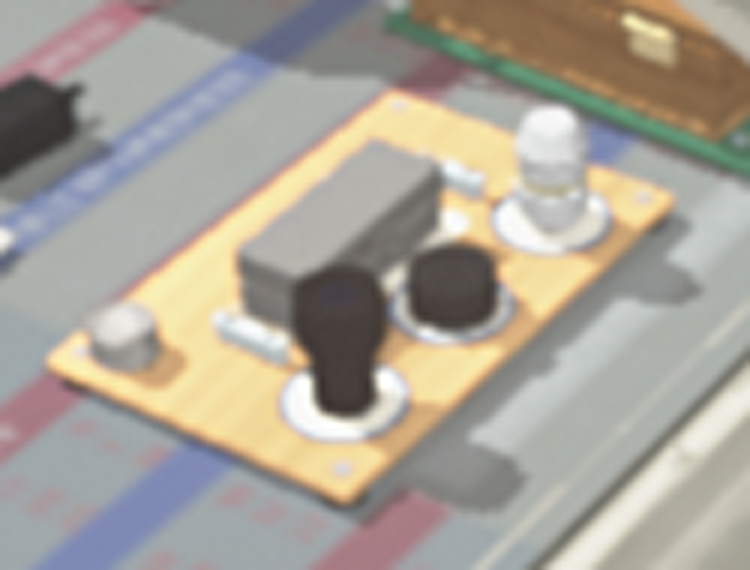

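```bash
cat > m.py <<'E'
from h import *
def P(l,f,o,z): return np.array([onz('top',(a+.5)/f[0]-.5+o[0],(b+.5)/f[1]-.5+o[1],z) for a,b in l])[:,:2]
def fit(model,w):
    m=np.array(model,float);mc=m.mean(0);wc=w.mean(0);H=(m-mc).T@(w-wc)
    a=np.arctan2(H[0,1]-H[1,0],H[0,0]+H[1,1]);c,s=np.cos(a),np.sin(a);R=np.array([[c,-s],[s,c]]);t=wc-R@mc
    return a,R,t,(m@R.T+t-w)*1000
E
cat > m1.py <<'E'
from m import *
f1,o1=(7.5,6.3),(228,180);f2,o2=(4.3,4.3),(330,180)
w=P([(53,114),(727,127),(38,487),(718,496),(165,401),(377,402),(591,405)],f1,o1,.01)
a,R,t,e=fit([(65,100),(65,-100),(-65,100),(-65,-100),(-35,62),(-35,0),(-35,-62)],w*1000);t=t/1000
print('board',t.round(4),np.degrees(a).round(2));print((e/1000).round(1).tolist())
print('spots',[(R@np.array(q)+t).round(4).tolist() for q in [(-.035,.062),(-.035,0),(-.035,-.062),(.008,0)]])
print('spots img',w[4:].round(4).tolist())
print('eye',P([(148,387)],f1,o1,.056),'cap',P([(377,401)],f1,o1,.027),'obj',P([(588,392)],f1,o1,.054))
b=P([(217,221),(503,221),(503,313),(217,320)],f1,o1,.04)
print('box',b.round(4).tolist(),b.mean(0),'sides',np.linalg.norm(b-np.roll(b,1,0),axis=1).round(4))
w=P([(437,50),(421,397),(30,368),(55,20)],f2,o2,.01)
a,R,t,e=fit([(90,-100),(-90,-100),(-90,100),(90,100)],w*1000);print('side',(t/1000).round(4),np.degrees(a),(e/1000).round(1).tolist())
w=P([(742,143),(493,196),(527,337),(778,288)],f2,o2,.01)
a,R,t,e=fit([(37.5,-67),(37.5,67),(-37.5,67),(-37.5,-67)],w*1000);print('dock',(t/1000).round(4),np.degrees(a),(e/1000).round(1).tolist())
w=P([(711,189),(548,218),(566,292),(726,262)],f2,o2,.01)
a,R,t,e=fit([(18.5,-42.5),(18.5,42.5),(-18.5,42.5),(-18.5,-42.5)],w*1000);print('outl',(t/1000).round(4),np.degrees(a),(e/1000).round(1).tolist())
E
python3 m1.py
```

```text
board [0.5022 0.3762] 0.54
[[-0.5, 0.7], [0.4, -0.1], [0.8, 1.6], [0.3, -0.6], [0.3, -0.6], [-0.5, -0.7], [-0.7, -0.2]]
spots [[0.4666, 0.4378], [0.4672, 0.3758], [0.4678, 0.3138], [0.5102, 0.3762]]
spots img [[0.4664, 0.4384], [0.4678, 0.3765], [0.4685, 0.3141]]
eye [[0.46646249 0.4368411 ]] cap [[0.46644652 0.37517418]] obj [[0.46846615 0.31419469]]
box [[0.5253, 0.4221], [0.5276, 0.3405], [0.4961, 0.3395], [0.4914, 0.4206]] [0.51010349 0.38067863] sides [0.0339 0.0816 0.0315 0.0813]
side [0.509  0.1435] -2.8017881900841983 [[0.3, -1.1], [-0.4, -1.0], [0.3, 0.9], [-0.1, 1.1]]
dock [ 0.4973 -0.0605] 13.061744963966019 [[-0.4, -1.1], [0.4, 1.4], [-0.9, 1.1], [0.8, -1.4]]
outl [ 0.4976 -0.0618] 11.919098386095763 [[-0.6, 0.1], [-0.8, -0.3], [0.7, 0.8], [0.6, -0.6]]
```

Look-alikes for the cap: two pink discs at top (155,259) and (201,262), and the black eyepiece head at (248,241). The true cap is the low black one at (278,243), depth-checked top at 28 mm. The objective is at (307,242) and the box at (277,222), top at 40 mm. The cap comes out first.

Call:
send_rows --plan '[[[0,0,0],[0,0,-0.0912]],[[0,0,0],[0,0,-0.0912]],[[0,0,0],[0,0,-0.0912]],[[-1,-0.4,0],[0,0,0]],[[-1,-0.4,0],[0,0,0]],[[-1,-0.4,0],[0,0,0]],[[-1,-0.4,0],[0,0,0]],[[-1,-0.4,0],[0,0,0]],[[-1,-0.4,0],[0,0,0]],[[-1,-0.4,0],[0,0,0]]]' --gripper -0.04 --force 12

```text
time: 1.35
tool_pos: [0.3943, 0.4067, 0.2031]
tool_rot: [-3.141, -0.001, 3.142]
contact_force: [1.1, -0.1, 1.1]
opening: 0.0438
grip_force: 0.0
```

Call:
send_rows --plan '[[[-0.58,-0.25,0.5],[0,0,0]],[[-0.58,-0.25,0.5],[0,0,0]],[[-0.58,-0.25,0.5],[0,0,0]],[[-0.58,-0.25,0.5],[0,0,0]],[[-0.58,-0.25,0.5],[0,0,0]],[[0,0,0.7],[0,0,0]],[[0,0,0.7],[0,0,0]],[[0,0,0.6],[0,0,0]],[[0,0,0.6],[0,0,0]],[[0,0,0],[0,0,0]]]'

```text
time: 2.6
tool_pos: [0.4656, 0.3756, 0.0747]
tool_rot: [-3.14, -0.002, 3.142]
contact_force: [0.2, -0.2, 0.3]
opening: 0.0443
grip_force: 0.0
```

Run:
```python
from h import *
s=robot.observe();print(s['tool_pos'])
p,d=snap('scene')
a=cv2.resize(p[200:350,200:360],None,fx=5,fy=4,interpolation=cv2.INTER_CUBIC)
cv2.imwrite('pics/s1.png',a)
```

```text
[0.46563796 0.37558618 0.07469232]
```

View pics/s1.png

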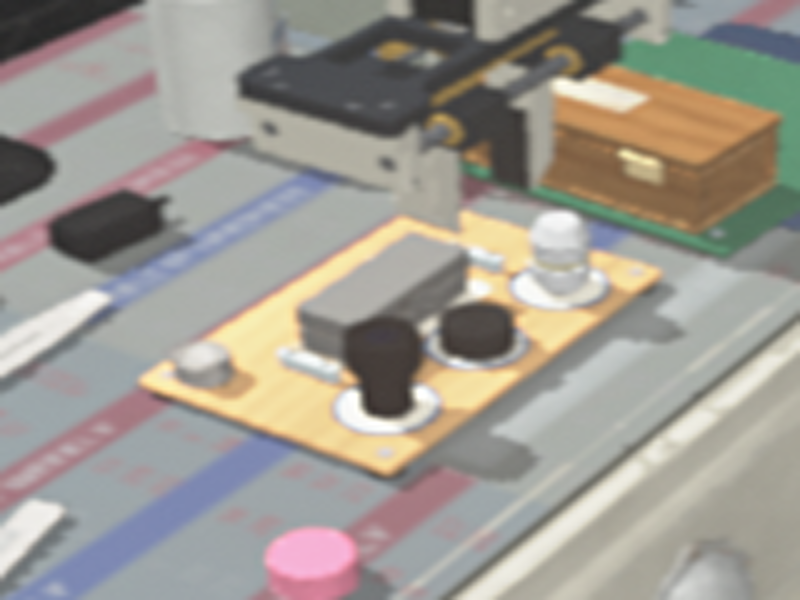

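Run:
```python
from h import *
K,R,t=cal('scene')
for n,X in dict(tcp=(.4656,.3756,.0747),tipL=(.4656,.3976,.0747),tipR=(.4656,.3536,.0747),cap=(.467,.3755,.027),eye=(.4665,.437,.056),obj=(.468,.314,.054)).items():
    q=K@(R@np.array(X)+t);q=q[:2]/q[2];print(n,((q-[200,200]+.5)*[5,4]-.5).round(0))
```

```text
tcp [476. 241.]
tipL [443. 262.]
tipR [507. 221.]
cap [476. 316.]
eye [383. 331.]
obj [557. 217.]
```

Run:
```python
from h import *
p,d=load('scene');C=cloud('scene',d)
for lo,hi in((.335,.360),(.39,.425)):
    m=(abs(C[...,0]-.466)<.02)&(C[...,1]>lo)&(C[...,1]<hi)&(C[...,2]>.062)&(d>0)
    z=C[m]; print(m.sum(), np.histogram(z[:,2],bins=np.arange(.06,.2,.01))[0], z.min(0),z.max(0))
    v,u=np.where(m); print(u.min(),u.max(),v.min(),v.max())
cv2.imwrite('pics/s2.png',cv2.resize(p[215:270,270:330],None,fx=10,fy=10,interpolation=cv2.INTER_CUBIC))
```

```text
420 [ 0  0  0 11 52 53 50 34 36 29 23 21  6  0] [0.44611863 0.33507583 0.09386904] [0.48576483 0.35983223 0.46113279]
286 312 57 247
1608 [ 0  0  0  4 17 59 45 33 27  8  0  0 41 64] [0.44600495 0.3900237  0.0968088 ] [0.48592621 0.42461966 0.46058568]
268 296 68 258
```

View pics/s2.png

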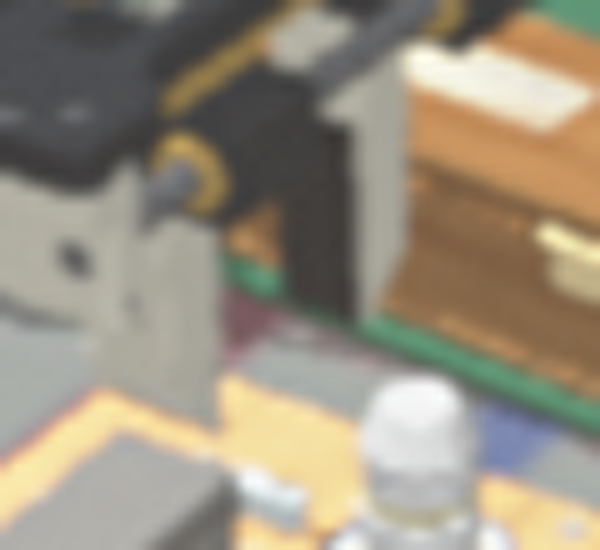

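Call:
send_rows --plan '[[[-0.05,0,0.35],[0,0,0]],[[0,0,0.35],[0,0,0]],[[0,0,0.35],[0,0,0]],[[0,0,0.35],[0,0,0]],[[0,0,0.3],[0,0,0]],[[0,0,0.1],[0,0,0]],[[0,0,0],[0,0,0]],[[0,0,0],[0,0,0]],[[0,0,0],[0,0,0]],[[0,0,0],[0,0,0]]]'

```text
time: 3.9
tool_pos: [0.4676, 0.3761, 0.0312]
tool_rot: [3.141, 0.0, 3.142]
contact_force: [-0.0, -0.4, -0.2]
opening: 0.0438
grip_force: 0.0
```

Run:
```python
from h import *
p,d=snap('scene');C=cloud('scene',d)
for lo,hi in((.33,.360),(.39,.425)):
    m=(abs(C[...,0]-.466)<.015)&(C[...,1]>lo)&(C[...,1]<hi)&(C[...,2]>.016)&(C[...,2]<.2)&(d>0)
    z=C[m]; print(m.sum(), np.histogram(z[:,2],bins=np.arange(.0,.15,.01))[0])
cv2.imwrite('pics/s3.png',cv2.resize(p[215:290,255:335],None,fx=8,fy=8,interpolation=cv2.INTER_CUBIC))
```

```text
278 [ 0  1  1  0  0 25 45 54 37 42 28 20 19  6]
415 [ 0 11 19  0  0  7 31 52 30 28 20  0  0  0]
```

View pics/s3.png

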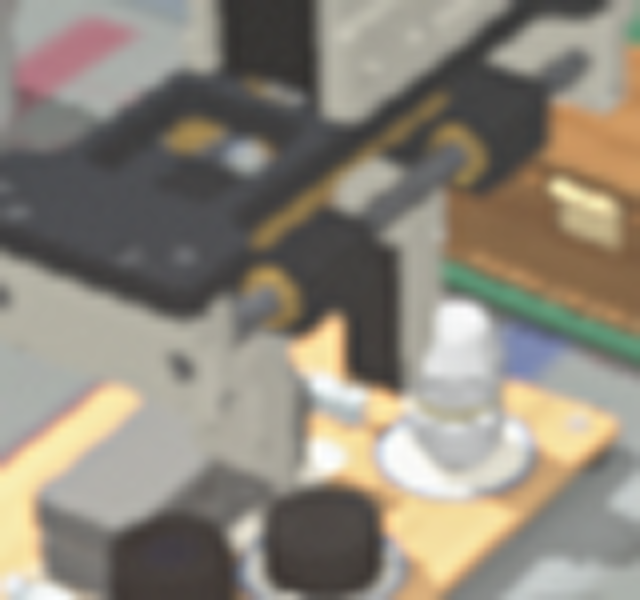

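Call:
send_rows --plan '[[[0,0,0.15],[0,0,0]],[[0,0,0.15],[0,0,0]],[[0,0,0.15],[0,0,0]],[[0,0,0.1],[0,0,0]],[[0,0,0.1],[0,0,0]],[[0,0,0.05],[0,0,0]],[[0,0,0],[0,0,0]],[[0,0,0],[0,0,0]],[[0,0,0],[0,0,0]],[[0,0,0],[0,0,0]]]'

```text
time: 5.2
tool_pos: [0.4676, 0.3761, 0.0136]
tool_rot: [3.141, 0.0, 3.142]
contact_force: [-0.6, 0.3, 0.6]
opening: 0.044
grip_force: 0.0
```

Call:
send_rows --plan '[[[0,0,0],[0,0,0]],[[0,0,0],[0,0,0]],[[0,0,0],[0,0,0]],[[0,0,0],[0,0,0]],[[0,0,0],[0,0,0]],[[0,0,0],[0,0,0]],[[0,0,0],[0,0,0]],[[0,0,0],[0,0,0]],[[0,0,0],[0,0,0]],[[0,0,0],[0,0,0]]]' --gripper -0.35 --force 8

```text
time: 6.45
tool_pos: [0.4675, 0.376, 0.0136]
tool_rot: [3.142, 0.0, -3.142]
contact_force: [0.1, -0.1, -0.5]
opening: 0.0298
grip_force: 0.0
```

Run:
```python
from h import *
p,d=load('scene');C=cloud('scene',d)
for c in [(60,325),(100,350),(150,385),(190,415),(210,440),(250,400),(250,440),(270,470),(285,400),(290,450),(240,465),(370,300),(370,370),(390,370),(420,280),(415,350),(200,310),(100,290),(300,350),(460,280)]:
    u,v=round(255+c[0]/8),round(215+c[1]/8); print(c,p[v,u],C[v,u].round(3))
```

```text
(60, 325) [163 176 178] [0.474 0.465 0.132]
(100, 350) [163 176 179] [0.461 0.463 0.129]
(150, 385) [164 177 179] [0.448 0.462 0.124]
(190, 415) [165 177 180] [0.436 0.463 0.121]
(210, 440) [159 172 174] [0.47  0.416 0.072]
(250, 400) [164 176 179] [0.458 0.415 0.088]
(250, 440) [160 172 174] [0.458 0.415 0.076]
(270, 470) [151 161 165] [0.457 0.407 0.062]
(285, 400) [138 148 150] [0.457 0.4   0.08 ]
(290, 450) [143 152 155] [0.456 0.402 0.066]
(240, 465) [145 155 158] [0.461 0.415 0.068]
(370, 300) [61 64 67] [0.465 0.354 0.082]
(370, 370) [58 60 64] [0.466 0.354 0.059]
(390, 370) [70 73 76] [0.458 0.354 0.063]
(420, 280) [153 164 167] [0.456 0.342 0.084]
(415, 350) [165 175 177] [0.457 0.345 0.063]
(200, 310) [117 124 126] [0.431 0.464 0.152]
(100, 290) [103 109 111] [0.451 0.474 0.156]
(300, 350) [160 220 246] [0.53  0.301 0.01 ]
(460, 280) [102 130  85] [0.515 0.243 0.008]
```

The fingers closed to 30 mm without touching the cap. The depth image agrees: the real tip sits about 20 mm above the reported TCP, with no sideways offset. I'll allow for that from here.

Call:
send_rows --plan '[[[0,0,0],[0,0,0]],[[0,0,0],[0,0,0]],[[0,0,0],[0,0,0]],[[0,0,0],[0,0,0]],[[0,0,0.2],[0,0,0]],[[0,0,0.2],[0,0,0]],[[0,0,0.15],[0,0,0]],[[0,0,0.15],[0,0,0]],[[0,0,0],[0,0,0]],[[0,0,0],[0,0,0]]]' --gripper -0.04

```text
time: 7.7
tool_pos: [0.4676, 0.3761, -0.0039]
tool_rot: [3.141, 0.0, -3.142]
contact_force: [-0.1, -0.2, 1.1]
opening: 0.0441
grip_force: 0.0
```

Call:
send_rows --plan '[[[0,0,0],[0,0,0]],[[0,0,0],[0,0,0]],[[0,0,0],[0,0,0]],[[0,0,0],[0,0,0]],[[0,0,0],[0,0,0]],[[0,0,0],[0,0,0]],[[0,0,0],[0,0,0]],[[0,0,0],[0,0,0]],[[0,0,0],[0,0,0]],[[0,0,0],[0,0,0]]]' --gripper -0.4 --force 8

```text
time: 8.95
tool_pos: [0.4676, 0.3761, -0.0038]
tool_rot: [3.141, 0.0, 3.142]
contact_force: [-0.4, 0.7, 2.4]
opening: 0.0316
grip_force: 8.0
```

Call:
send_rows --plan '[[[0,0,-0.3],[0,0,0]],[[0,0,-0.5],[0,0,0]],[[0,0,-0.6],[0,0,0]],[[0,0,-0.6],[0,0,0]],[[0,0,-0.6],[0,0,0]],[[0,0,-0.4],[0,0,0]],[[0,0,0],[0,0,0]],[[0,0,0],[0,0,0]],[[0,0,0],[0,0,0]],[[0,0,0],[0,0,0]]]'

```text
time: 10.2
tool_pos: [0.4673, 0.3759, 0.0706]
tool_rot: [-3.141, -0.001, 3.142]
contact_force: [-0.8, 0.1, -0.8]
opening: 0.032
grip_force: 8.0
```

Run:
```python
from h import *
p,d=snap('scene');C=cloud('scene',d)
cv2.imwrite('pics/s4.png',cv2.resize(p[195:300,245:345],None,fx=6,fy=5.7,interpolation=cv2.INTER_CUBIC))
```

```text
(no output)
```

View pics/s4.png

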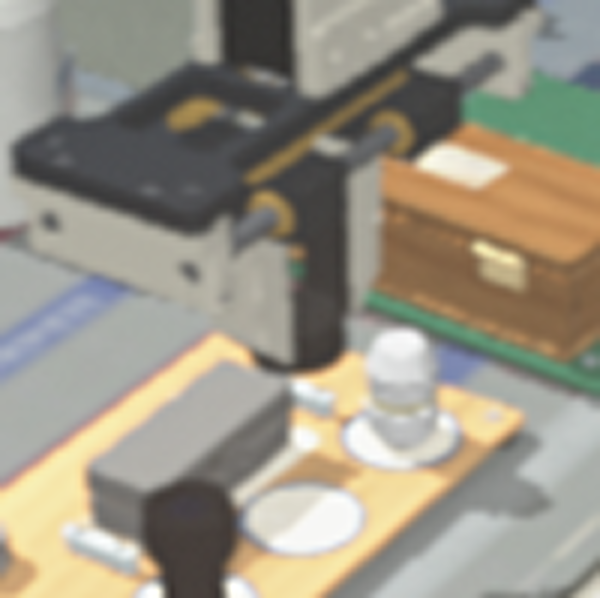

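The picture shows the cap held level between the fingers at (300,350), and its spot empty at (305,515). Next it goes to the green board.

Call:
send_rows --plan '[[[-0.159,-1,0],[0,0,0]],[[-0.159,-1,0],[0,0,0]],[[-0.159,-1,0],[0,0,0]],[[-0.159,-1,0],[0,0,0]],[[-0.159,-1,0],[0,0,0]],[[-0.159,-1,0],[0,0,0]],[[-0.159,-1,0],[0,0,0]],[[-0.159,-1,0],[0,0,0]],[[-0.159,-1,0],[0,0,0]],[[-0.159,-1,0],[0,0,0]]]'

```text
time: 11.5
tool_pos: [0.5074, 0.1252, 0.071]
tool_rot: [3.142, 0.0, 3.142]
contact_force: [-0.7, -0.3, -0.1]
opening: 0.0318
grip_force: 8.0
```

Call:
send_rows --plan '[[[0,-0.56,0],[0,0,0]],[[0,-0.56,0],[0,0,0]],[[0,0,0.6],[0,0,0]],[[0,0,0.6],[0,0,0]],[[0,0,0.6],[0,0,0]],[[0,0,0.5],[0,0,0]],[[0,0,0.35],[0,0,0]],[[0,0,0.2],[0,0,0]],[[0,0,0.05],[0,0,0]],[[0,0,0],[0,0,0]]]'

```text
time: 12.75
tool_pos: [0.5075, 0.098, -0.0012]
tool_rot: [3.141, 0.001, 3.142]
contact_force: [0.5, 0.4, 0.1]
opening: 0.0322
grip_force: 8.0
```

Call:
send_rows --plan '[[[0,0,0.03],[0,0,0]],[[0,0,0.03],[0,0,0]],[[0,0,0.03],[0,0,0]],[[0,0,0.01],[0,0,0]],[[0,0,0],[0,0,0]],[[0,0,0],[0,0,0]],[[0,0,0],[0,0,0]],[[0,0,0],[0,0,0]],[[0,0,0],[0,0,0]],[[0,0,0],[0,0,0]]]'

```text
time: 14.0
tool_pos: [0.5073, 0.098, -0.0039]
tool_rot: [3.141, 0.0, 3.142]
contact_force: [-2.3, -0.3, 4.6]
opening: 0.0315
grip_force: 8.0
```

Call:
send_rows --plan '[[[0,0,0],[0,0,0]],[[0,0,0],[0,0,0]],[[0,0,0],[0,0,0]],[[0,0,0],[0,0,0]],[[0,0,-0.4],[0,0,0]],[[0,0,-1],[0,0,0]],[[0,0,-1],[0,0,0]],[[0,0,-1],[0,0,0]],[[0,0,-0.8],[0,0,0]],[[0,0,0],[0,0,0]]]' --gripper -0.04

```text
time: 15.25
tool_pos: [0.5084, 0.0981, 0.1029]
tool_rot: [3.141, 0.004, -3.142]
contact_force: [0.1, 1.0, -1.0]
opening: 0.044
grip_force: 0.0
```

Call:
send_rows --plan '[[[0.16,0.864,0],[0,0,0]],[[0.16,0.864,0],[0,0,0]],[[0.16,0.864,0],[0,0,0]],[[0.16,0.864,0],[0,0,0]],[[0.16,0.864,0],[0,0,0]],[[0.16,0.864,0],[0,0,0]],[[0.16,0.864,0],[0,0,0]],[[0.16,0.864,0],[0,0,0]],[[0.16,0.864,0],[0,0,0]],[[0.16,0.864,0],[0,0,0]]]'

```text
time: 16.5
tool_pos: [0.4665, 0.3144, 0.1]
tool_rot: [-3.141, -0.001, 3.142]
contact_force: [0.4, -0.2, 0.3]
opening: 0.0439
grip_force: 0.0
```

Call:
send_rows --plan '[[[0,0,0.5],[0,0,0]],[[0,0,0.7],[0,0,0]],[[0,0,0.7],[0,0,0]],[[0,0,0.6],[0,0,0]],[[0,0,0.6],[0,0,0]],[[0,0,0.5],[0,0,0]],[[0,0,0.4],[0,0,0]],[[0,0,0.2],[0,0,0]],[[0,0,0.08],[0,0,0]],[[0,0,0],[0,0,0]]]'

```text
time: 17.75
tool_pos: [0.4674, 0.3141, -0.0057]
tool_rot: [3.141, 0.0, -3.142]
contact_force: [0.2, 0.1, -0.0]
opening: 0.0445
grip_force: 0.0
```

Call:
send_rows --plan '[[[0,0,0],[0,0,0]],[[0,0,0],[0,0,0]],[[0,0,0],[0,0,0]],[[0,0,0],[0,0,0]],[[0,0,0],[0,0,0]],[[0,0,0],[0,0,0]],[[0,0,-0.1],[0,0,0]],[[0,0,-0.3],[0,0,0]],[[0,0,-0.6],[0,0,0]],[[0,0,0],[0,0,0]]]' --gripper -0.6 --force 15

```text
time: 19.0
tool_pos: [0.4683, 0.3146, 0.0207]
tool_rot: [3.14, 0.003, -3.142]
contact_force: [-0.1, 0.4, -0.7]
opening: 0.0265
grip_force: 15.0
```

Call:
send_rows --plan '[[[0,0,-0.7],[0,0,0]],[[0,0,-0.8],[0,0,0]],[[0,0,-0.6],[0,0,0]],[[0.15,-1,0],[0,0,0]],[[0.15,-1,0],[0,0,0]],[[0.15,-1,0],[0,0,0]],[[0.15,-1,0],[0,0,0]],[[0.15,-1,0],[0,0,0]],[[0.15,-1,0],[0,0,0]],[[0,-1,0],[0,0,0]]]'

```text
time: 20.25
tool_pos: [0.4444, 0.1383, 0.0717]
tool_rot: [3.142, -0.0, -3.141]
contact_force: [-0.3, 0.8, -0.9]
opening: 0.0268
grip_force: 15.0
```

Call:
send_rows --plan '[[[0,-0.8,0],[0,0,0]],[[0,-0.8,0],[0,0,0]],[[0,0,0.6],[0,0,0]],[[0,0,0.7],[0,0,0]],[[0,0,0.6],[0,0,0]],[[0,0,0.5],[0,0,0]],[[0,0,0.35],[0,0,0]],[[0,0,0.2],[0,0,0]],[[0,0,0.07],[0,0,0]],[[0,0,0],[0,0,0]]]'

```text
time: 21.5
tool_pos: [0.4449, 0.0991, -0.0038]
tool_rot: [3.141, 0.0, 3.142]
contact_force: [0.5, -1.0, -1.8]
opening: 0.0266
grip_force: 15.0
```

Call:
send_rows --plan '[[[0,0,0.02],[0,0,0]],[[0,0,0.02],[0,0,0]],[[0,0,0.02],[0,0,0]],[[0,0,0],[0,0,0]],[[0,0,0],[0,0,0]],[[0,0,0],[0,0,0]],[[0,0,0],[0,0,0]],[[0,0,0],[0,0,0]],[[0,0,0],[0,0,0]],[[0,0,0],[0,0,0]]]'

```text
time: 22.75
tool_pos: [0.4447, 0.099, -0.0055]
tool_rot: [3.142, -0.0, 3.142]
contact_force: [0.7, 0.1, -1.3]
opening: 0.0266
grip_force: 15.0
```

Call:
send_rows --plan '[[[0,0,0],[0,0,0]],[[0,0,0],[0,0,0]],[[0,0,0],[0,0,0]],[[0,0,0],[0,0,0]],[[0,0,-0.4],[0,0,0]],[[0,0,-1],[0,0,0]],[[0,0,-1],[0,0,0]],[[0,0,-1],[0,0,0]],[[0,0,-0.8],[0,0,0]],[[0,0,0],[0,0,0]]]' --gripper -0.04

```text
time: 24.0
tool_pos: [0.4458, 0.0991, 0.1012]
tool_rot: [3.141, 0.004, -3.142]
contact_force: [0.3, -0.5, -0.7]
opening: 0.0441
grip_force: 0.0
```

Call:
send_rows --plan '[[[-0.087,1,0],[0,0,0]],[[-0.087,1,0],[0,0,0]],[[-0.087,1,0],[0,0,0]],[[-0.087,1,0],[0,0,0]],[[-0.087,1,0],[0,0,0]],[[-0.087,1,0],[0,0,0]],[[-0.087,1,0],[0,0,0]],[[-0.087,1,0],[0,0,0]],[[-0.087,1,0],[0,0,0]],[[-0.087,1,0],[0,0,0]]]'

```text
time: 25.25
tool_pos: [0.466, 0.3495, 0.0984]
tool_rot: [-3.141, -0.001, 3.142]
contact_force: [-1.1, -0.0, 0.0]
opening: 0.0443
grip_force: 0.0
```

Call:
send_rows --plan '[[[0,0.9,0],[0,0,0]],[[0,0.9,0],[0,0,0]],[[0,0.9,0],[0,0,0]],[[0,0.84,0],[0,0,0]],[[0,0,0.4],[0,0,0]],[[0,0,0.4],[0,0,0]],[[0,0,0.4],[0,0,0]],[[0,0,0],[0,0,0]],[[0,0,0],[0,0,0]],[[0,0,0],[0,0,0]]]'

```text
time: 26.5
tool_pos: [0.4668, 0.4376, 0.0701]
tool_rot: [3.141, 0.001, 3.141]
contact_force: [-0.4, 0.5, -0.3]
opening: 0.0439
grip_force: 0.0
```

Call:
send_rows --plan '[[[0,0,0.5],[0,0,0]],[[0,0,0.6],[0,0,0]],[[0,0,0.6],[0,0,0]],[[0,0,0.5],[0,0,0]],[[0,0,0.35],[0,0,0]],[[0,0,0.15],[0,0,0]],[[0,0,0.05],[0,0,0]],[[0,0,0],[0,0,0]],[[0,0,0],[0,0,0]],[[0,0,0],[0,0,0]]]'

```text
time: 27.75
tool_pos: [0.4667, 0.4376, 0.0011]
tool_rot: [3.141, 0.001, -3.142]
contact_force: [0.1, 0.6, 0.5]
opening: 0.0443
grip_force: 0.0
```

Call:
send_rows --plan '[[[0,0,0],[0,0,0]],[[0,0,0],[0,0,0]],[[0,0,0],[0,0,0]],[[0,0,0],[0,0,0]],[[0,0,0],[0,0,0]],[[0,0,0],[0,0,0]],[[0,0,0],[0,0,0]],[[0,0,0],[0,0,0]],[[0,0,0],[0,0,0]],[[0,0,0],[0,0,0]]]' --gripper -0.5 --force 15

```text
time: 29.0
tool_pos: [0.4665, 0.4376, 0.0008]
tool_rot: [3.141, 0.0, 3.142]
contact_force: [0.2, 0.5, 1.8]
opening: 0.0307
grip_force: 15.0
```

Call:
send_rows --plan '[[[0,0,-0.4],[0,0,0]],[[0,0,-0.9],[0,0,0]],[[0,0,-1],[0,0,0]],[[0,0,-0.8],[0,0,0]],[[-0.4,-1,0],[0,0,0]],[[-0.4,-1,0],[0,0,0]],[[-0.4,-1,0],[0,0,0]],[[-0.4,-1,0],[0,0,0]],[[-0.4,-1,0],[0,0,0]],[[-0.4,-1,0],[0,0,0]]]'

```text
time: 30.25
tool_pos: [0.5267, 0.2865, 0.0788]
tool_rot: [-3.142, 0.0, 3.142]
contact_force: [0.8, -0.3, -1.1]
opening: 0.0304
grip_force: 15.0
```

Call:
send_rows --plan '[[[-0.18,-0.84,0],[0,0,0]],[[-0.18,-0.84,0],[0,0,0]],[[-0.18,-0.84,0],[0,0,0]],[[-0.18,-0.84,0],[0,0,0]],[[-0.18,-0.84,0],[0,0,0]],[[-0.18,-0.84,0],[0,0,0]],[[-0.18,-0.84,0],[0,0,0]],[[-0.18,-0.84,0],[0,0,0]],[[-0.16,-0.84,0],[0,0,0]],[[0,0,0],[0,0,0]]]'

```text
time: 31.5
tool_pos: [0.5669, 0.0968, 0.0783]
tool_rot: [-3.142, 0.0, 3.139]
contact_force: [-1.2, 0.4, -1.4]
opening: 0.0304
grip_force: 15.0
```

Call:
send_rows --plan '[[[0,0,0.5],[0,0,0]],[[0,0,0.7],[0,0,0]],[[0,0,0.7],[0,0,0]],[[0,0,0.5],[0,0,0]],[[0,0,0.35],[0,0,0]],[[0,0,0.2],[0,0,0]],[[0,0,0.08],[0,0,0]],[[0,0,0.03],[0,0,0]],[[0,0,0],[0,0,0]],[[0,0,0],[0,0,0]]]'

```text
time: 32.75
tool_pos: [0.5667, 0.0985, 0.0021]
tool_rot: [3.141, 0.001, 3.142]
contact_force: [0.1, -0.3, -1.9]
opening: 0.0306
grip_force: 15.0
```

Call:
send_rows --plan '[[[0,0,0.02],[0,0,0]],[[0,0,0.02],[0,0,0]],[[0,0,0],[0,0,0]],[[0,0,0],[0,0,0]],[[0,0,0],[0,0,0]],[[0,0,0],[0,0,0]],[[0,0,0],[0,0,0]],[[0,0,0],[0,0,0]],[[0,0,0],[0,0,0]],[[0,0,0],[0,0,0]]]'

```text
time: 34.0
tool_pos: [0.5665, 0.0985, 0.0008]
tool_rot: [3.142, 0.0, 3.142]
contact_force: [0.8, -0.2, 0.8]
opening: 0.0306
grip_force: 15.0
```

Call:
send_rows --plan '[[[0,0,0],[0,0,0]],[[0,0,0],[0,0,0]],[[0,0,0],[0,0,0]],[[0,0,0],[0,0,0]],[[0,0,-0.4],[0,0,0]],[[0,0,-1],[0,0,0]],[[0,0,-1],[0,0,0]],[[0,0,-1],[0,0,0]],[[0,0,-0.8],[0,0,0]],[[0,0,0],[0,0,0]]]' --gripper -0.04

```text
time: 35.25
tool_pos: [0.5677, 0.0986, 0.1079]
tool_rot: [3.141, 0.004, -3.142]
contact_force: [0.1, -0.1, -1.0]
opening: 0.0442
grip_force: 0.0
```

```bash
cat > bx.py <<'E'
from h import *
def rect(n,x0,x1,y0,y1,z0,z1,zt):
    p,d=load(n);C=cloud(n,d)
    m=(C[...,0]>x0)&(C[...,0]<x1)&(C[...,1]>y0)&(C[...,1]<y1)&(C[...,2]>z0)&(C[...,2]<z1)
    v,u=np.where(m); W=np.array([onz(n,a,b,zt)[:2] for a,b in zip(u,v)])
    r=cv2.minAreaRect((W*1000).astype(np.float32)); print(m.sum(),'rect',r,'mean',W.mean(0).round(4))
E
python3 - <<'E'
from bx import *
p,d=snap('top'); cv2.imwrite('pics/t2.png',cv2.resize(p[180:275,228:330],None,fx=7.5,fy=6.3,interpolation=cv2.INTER_CUBIC)[:600,:800])
rect('top',.48,.54,.32,.44,.032,.05,.04)
g=lambda x,y,z0,z1,zt: rect('top',x-.025,x+.025,y-.025,y+.025,z0,z1,zt)
g(.5665,.0985,.045,.07,.056); g(.445,.099,.045,.07,.054); g(.507,.098,.02,.04,.027)
E
```

```text
624 rect ((510.5841369628906, 381.99530029296875), (34.55108642578125, 81.50101470947266), 1.622600793838501) mean [0.5115 0.3819]
59 rect ((557.5220947265625, 98.1841812133789), (12.58487606048584, 33.09671401977539), 17.704496383666992) mean [0.5572 0.0989]
117 rect ((444.7171630859375, 101.37528228759766), (25.1927547454834, 22.984758377075195), 0.2541768252849579) mean [0.4453 0.101 ]
186 rect ((507.3949890136719, 98.39949035644531), (30.540990829467773, 32.54299545288086), 1.6193742752075195) mean [0.5074 0.0988]
```

View pics/t2.png

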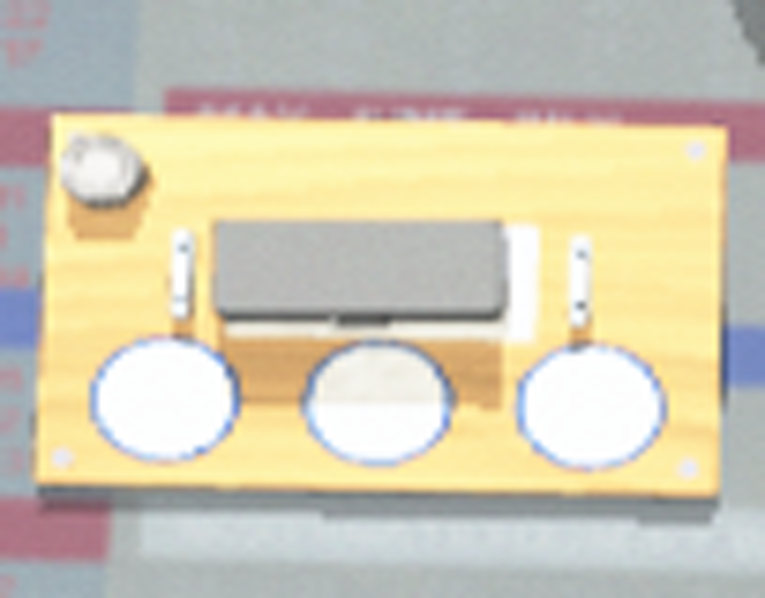

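Call:
send_rows --plan '[[[0,0,0],[0,0,0.1093]],[[0,0,0],[0,0,0.1093]],[[0,0,0],[0,0,0.1093]],[[0,0,0],[0,0,0.1093]],[[0,0,0],[0,0,0.1093]],[[0,0,0],[0,0,0.1093]],[[0,0,0],[0,0,0.1093]],[[0,0,0],[0,0,0.1093]],[[0,0,0],[0,0,0.1093]],[[0,0,0],[0,0,0]]]' --gripper 0.1

```text
time: 36.55
tool_pos: [0.5659, 0.0985, 0.1047]
tool_rot: [-3.14, -0.0, 1.598]
contact_force: [0.8, 0.4, -0.4]
opening: 0.0506
grip_force: 0.0
```

Call:
send_rows --plan '[[[1,-0.19,0],[0,0,0]],[[1,-0.19,0],[0,0,0]],[[1,-0.19,0],[0,0,0]],[[1,-0.19,0],[0,0,0]],[[1,-0.19,0],[0,0,0]],[[1,-0.19,0],[0,0,0]],[[1,-0.19,0],[0,0,0]],[[1,-0.19,0],[0,0,0]],[[1,-0.19,0],[0,0,0]],[[1,-0.19,0],[0,0,0]]]'

```text
time: 37.8
tool_pos: [0.5121, 0.3478, 0.1051]
tool_rot: [-3.141, 0.0, 1.601]
contact_force: [0.5, -0.3, 0.1]
opening: 0.0505
grip_force: 0.0
```

Call:
send_rows --plan '[[[0.76,0,0],[0,0,0]],[[0.76,0,0],[0,0,0]],[[0,0,0.5],[0,0,0]],[[0,0,0.7],[0,0,0]],[[0,0,0.7],[0,0,0]],[[0,0,0.5],[0,0,0]],[[0,0,0.3],[0,0,0]],[[0,0,0],[0,0,0]],[[0,0,0],[0,0,0]],[[0,0,0],[0,0,0]]]'

```text
time: 39.05
tool_pos: [0.512, 0.3855, 0.039]
tool_rot: [3.14, -0.001, 1.596]
contact_force: [-0.2, 0.4, 0.5]
opening: 0.0505
grip_force: 0.0
```

Call:
send_rows --plan '[[[0,-0.05,0.3],[0,0,0]],[[0,0,0.5],[0,0,0]],[[0,0,0.4],[0,0,0]],[[0,0,0.3],[0,0,0]],[[0,0,0.15],[0,0,0]],[[0,0,0.03],[0,0,0]],[[0,0,0],[0,0,0]],[[0,0,0],[0,0,0]],[[0,0,0],[0,0,0]],[[0,0,0],[0,0,0]]]'

```text
time: 40.3
tool_pos: [0.5104, 0.3852, -0.0036]
tool_rot: [3.141, -0.0, 1.596]
contact_force: [-0.7, -0.3, 0.1]
opening: 0.0504
grip_force: 0.0
```

Call:
send_rows --plan '[[[0,0,0],[0,0,0]],[[0,0,0],[0,0,0]],[[0,0,0],[0,0,0]],[[0,0,0],[0,0,0]],[[0,0,0],[0,0,0]],[[0,0,0],[0,0,0]],[[0,0,0],[0,0,0]],[[0,0,0],[0,0,0]],[[0,0,0],[0,0,0]],[[0,0,0],[0,0,0]]]' --gripper -0.4 --force 12

```text
time: 41.55
tool_pos: [0.5104, 0.3852, -0.0037]
tool_rot: [3.142, -0.0, 1.596]
contact_force: [0.8, -0.1, 0.1]
opening: 0.0329
grip_force: 12.0
```

Call:
send_rows --plan '[[[0,0,-0.2],[0,0,0]],[[0,0,-0.5],[0,0,0]],[[0,0,-0.8],[0,0,0]],[[0,0,-0.8],[0,0,0]],[[0,0,-0.8],[0,0,0]],[[0,0,-0.5],[0,0,0]],[[0,0,0],[0,0,0]],[[0,0,0],[0,0,0]],[[0,0,0],[0,0,0]],[[0,0,0],[0,0,0]]]'

```text
time: 42.8
tool_pos: [0.5101, 0.385, 0.0856]
tool_rot: [-3.141, 0.0, 1.596]
contact_force: [-0.1, -0.3, -1.1]
opening: 0.0329
grip_force: 12.0
```

Run:
```python
from h import *
p,d=load('top')
sub=p.astype(int)[200:270,435:520]
b,g,r=sub[...,0],sub[...,1],sub[...,2]
Y=((r>140)&(g>120)&(b<100)).astype(np.uint8)
k,lab,st,_=cv2.connectedComponentsWithStats(Y); i=1+st[1:,4].argmax()
def rr(m):
    v,u=np.where(m); W=np.array([onz('top',a+435,c+200,.01)[:2] for a,c in zip(u,v)])*1000
    h=cv2.convexHull(W.astype(np.float32)); c=W.mean(0); ev=np.linalg.eigh(np.cov(W.T))[1][:,1]
    print(m.sum(),cv2.minAreaRect(h),'mean',c.round(1),'axis',np.degrees(np.arctan2(-ev[0]*np.sign(ev[1]),abs(ev[1]))).round(2))
rr(lab==i)
fill=np.zeros_like(Y);cs,_=cv2.findContours((lab==i).astype(np.uint8),cv2.RETR_CCOMP,cv2.CHAIN_APPROX_NONE)
for c in cs[:0]:pass
Wm=((r>200)&(g>200)&(b>200)).astype(np.uint8);k,lab2,st,_=cv2.connectedComponentsWithStats(Wm); j=1+st[1:,4].argmax(); rr(lab2==j)
```

```text
Traceback (most recent call last):
ValueError: attempt to get argmax of an empty sequence
```

```bash
cat > dk.py <<'E'
from h import *
p=cv2.imread('pics/top0.png')
sub=p.astype(int)[200:270,435:520]
b,g,r=sub[...,0],sub[...,1],sub[...,2]
def big(M):
    k,lab,st,_=cv2.connectedComponentsWithStats(M.astype(np.uint8)); return lab==1+st[1:,4].argmax()
def rr(m):
    v,u=np.where(m); W=np.array([onz('top',a+435,c+200,.01)[:2] for a,c in zip(u,v)])*1000
    h=cv2.convexHull(W.astype(np.float32)); c=W.mean(0); ev=np.linalg.eigh(np.cov(W.T))[1][:,1]
    print(m.sum(),cv2.minAreaRect(h),'mean',c.round(1),'axis',np.degrees(np.arctan2(-ev[0]*np.sign(ev[1]),abs(ev[1]))).round(2))
rr(big((r>140)&(g>120)&(b<100))); rr(big((r>200)&(g>200)&(b>200)))
E
python3 dk.py
python3 - <<'E'
from bx import *
snap('top'); rect('top',.46,.56,.32,.44,.11,.145,.130)
E
```

```text
1268 ((497.43115234375, -60.46406555175781), (75.99457550048828, 133.66036987304688), 12.971413612365723) mean [496.3 -59.4] axis 13.2
592 ((498.1513366699219, -61.57437515258789), (35.26436233520508, 81.83389282226562), 12.927806854248047) mean [498.2 -61.8] axis 13.2
142 rect ((510.13720703125, 348.1965026855469), (31.587688446044922, 17.542705535888672), 1.9426207542419434) mean [0.5118 0.3482]
```

Call:
send_rows --plan '[[[-1,-0.05,0],[0,0,0]],[[-1,-0.05,0],[0,0,0]],[[-1,-0.05,0],[0,0,0]],[[-1,-0.05,0],[0,0,0]],[[-1,-0.05,0],[0,0,0]],[[-1,-0.05,0],[0,0,0]],[[-1,-0.05,0],[0,0,0]],[[-1,-0.05,0],[0,0,0]],[[-1,-0.05,0],[0,0,0]],[[-1,-0.05,0],[0,0,0]]]'

```text
time: 44.1
tool_pos: [0.5043, 0.1341, 0.0863]
tool_rot: [3.141, -0.0, 1.596]
contact_force: [0.5, 0.2, -0.8]
opening: 0.0331
grip_force: 12.0
```

Call:
send_rows --plan '[[[-0.96,-0.06,0],[0,0,0]],[[-0.96,-0.06,0],[0,0,0]],[[-0.96,-0.06,0],[0,0,0]],[[-0.96,-0.06,0],[0,0,0]],[[-0.96,-0.06,0],[0,0,0]],[[-0.96,-0.06,0],[0,0,0]],[[-0.96,-0.06,0],[0,0,0]],[[-0.8,-0.05,0],[0,0,-0.0648]],[[0,0,0],[0,0,-0.0648]],[[0,0,0],[0,0,0]]]'

```text
time: 45.35
tool_pos: [0.4973, -0.0535, 0.0862]
tool_rot: [3.142, -0.0, 1.798]
contact_force: [-0.6, -0.4, -0.3]
opening: 0.033
grip_force: 12.0
```

Call:
send_rows --plan '[[[-0.137,-0.048,0],[0,0,0]],[[0,0,0.5],[0,0,0]],[[0,0,0.7],[0,0,0]],[[0,0,0.7],[0,0,0]],[[0,0,0.5],[0,0,0]],[[0,0,0.3],[0,0,0]],[[0,0,0.2],[0,0,0]],[[0,0,0.1],[0,0,0]],[[0,0,0],[0,0,0]],[[0,0,0],[0,0,0]]]'

```text
time: 46.6
tool_pos: [0.4972, -0.057, 0.0116]
tool_rot: [3.141, 0.0, 1.8]
contact_force: [-0.7, 0.5, 0.3]
opening: 0.0331
grip_force: 12.0
```

Run:
```python
from h import *
p,d=snap('top'); cv2.imwrite('pics/t3.png',cv2.resize(p[190:275,430:520],None,fx=7,fy=7,interpolation=cv2.INTER_CUBIC))
```

```text
(no output)
```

View pics/t3.png

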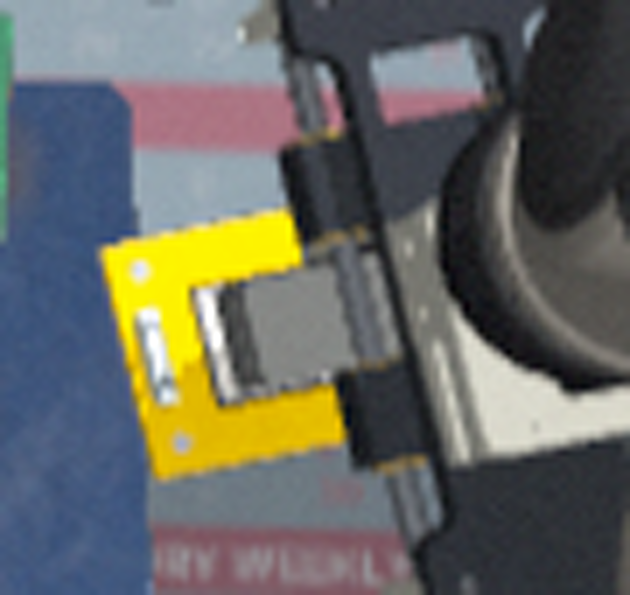

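Run:
```python
from m import *
lift=.0116+.0037
a=np.radians(13.1)
R=np.array([[np.cos(a),-np.sin(a)],[np.sin(a),np.cos(a)]])
for nm,pts,z in(('bot',[(220,292),(238,400)],.01+lift),('top',[(244,286),(262,390)],.04+lift),('outl',[(193,288),(219,404)],.01)):
    w=P(pts,(7,7),(430,190),z); print(nm,((w-[.4978,-.061])@R*1000).round(1))
```

```text
bot [[ 15.1  38.6]
 [-18.6  41.2]]
top [[ 13.6  41.3]
 [-17.9  43.5]]
outl [[ 19.   41.5]
 [-18.2  42.2]]
```

Call:
send_rows --plan '[[[0,0,0.2],[0,0,0]],[[0,0,0.2],[0,0,0]],[[0,0,0.1],[0,0,0]],[[0,0,0.05],[0,0,0]],[[0,0,0.03],[0,0,0]],[[0,0,0.01],[0,0,0]],[[0,0,0],[0,0,0]],[[0,0,0],[0,0,0]],[[0,0,0],[0,0,0]],[[0,0,0],[0,0,0]]]'

```text
time: 47.9
tool_pos: [0.497, -0.0569, -0.0035]
tool_rot: [3.141, -0.0, 1.8]
contact_force: [0.3, 0.0, -0.6]
opening: 0.0328
grip_force: 12.0
```

Call:
send_rows --plan '[[[0,0,0],[0,0,0]],[[0,0,0],[0,0,0]],[[0,0,0],[0,0,0]],[[0,0,0],[0,0,0]],[[0,0,-0.3],[0,0,0]],[[0,0,-0.8],[0,0,0]],[[0,0,-1],[0,0,0]],[[0,0,-1],[0,0,0]],[[0,0,-1],[0,0,0]],[[0,0,-0.2],[0,0,0]]]' --gripper 0.1

```text
time: 49.15
tool_pos: [0.498, -0.0571, 0.1058]
tool_rot: [3.138, 0.002, 1.8]
contact_force: [0.8, 0.3, -1.2]
opening: 0.0501
grip_force: 0.0
```

Call:
send_rows --plan '[[[0.8,0,0],[0,0,0]],[[1,0,0],[0,0,0]],[[1,0,0],[0,0,0]],[[1,0,0],[0,0,0]],[[1,0,0],[0,0,0]],[[1,0,0],[0,0,0]],[[1,0,0],[0,0,0]],[[1,0,0],[0,0,0]],[[1,0,0],[0,0,0]],[[0,0,0],[0,0,0]]]'

```text
time: 50.4
tool_pos: [0.4451, 0.1591, 0.1029]
tool_rot: [-3.139, -0.0, 1.803]
contact_force: [-0.2, -0.2, 0.1]
opening: 0.0507
grip_force: 0.0
```

Run:
```python
from bx import *
p,d=snap('top'); cv2.imwrite('pics/t4.png',cv2.resize(p[190:275,430:520],None,fx=7,fy=7,interpolation=cv2.INTER_CUBIC))
rect('top',.44,.56,-.12,0,.032,.05,.04)
```

```text
277 rect ((501.4619140625, -80.24519348144531), (35.04104232788086, 41.2597541809082), 12.929121017456055) mean [ 0.502  -0.0815]
```

View pics/t4.png

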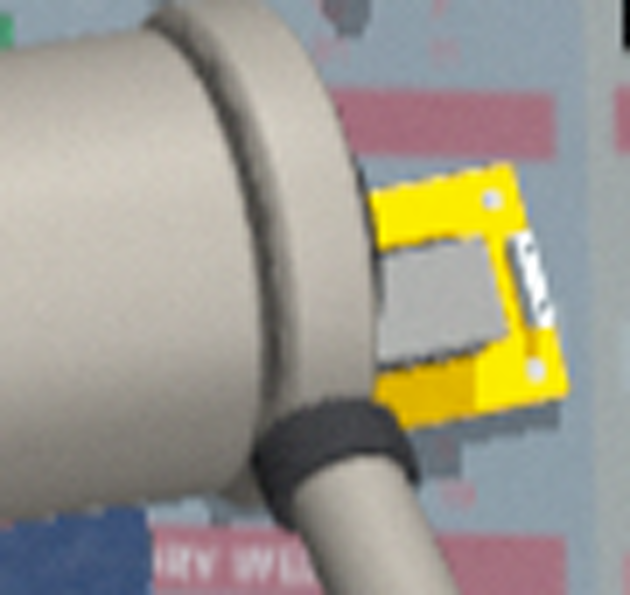

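The slide box lies inside the outline: across offset about 0.8 mm, angle 12.9° against the dock's 13.0°, and its right end where it should be. Now the parts go back, eyepiece first.

Call:
send_rows --plan '[[[0,0,0],[0,0,-0.1066]],[[0,0,0],[0,0,-0.1066]],[[0,0,0],[0,0,-0.1066]],[[0,0,0],[0,0,-0.1066]],[[0,0,0],[0,0,-0.1066]],[[0,0,0],[0,0,-0.1066]],[[0,0,0],[0,0,-0.1066]],[[0,0,0],[0,0,-0.1066]],[[0,0,0],[0,0,0]],[[0,0,0],[0,0,0]]]' --gripper -0.04

```text
time: 51.7
tool_pos: [0.4468, 0.157, 0.1038]
tool_rot: [-3.142, -0.001, 3.136]
contact_force: [-0.6, 0.7, 0.6]
opening: 0.0441
grip_force: 0.0
```

Call:
send_rows --plan '[[[-0.9,-0.45,0],[0,0,0]],[[-0.9,-0.45,0],[0,0,0]],[[-0.9,-0.45,0],[0,0,0]],[[-0.9,-0.45,0],[0,0,0]],[[-0.9,-0.45,0],[0,0,0]],[[-0.36,-0.17,0],[0,0,0]],[[0,0,0.3],[0,0,0]],[[0,0,0.3],[0,0,0]],[[0,0,0],[0,0,0]],[[0,0,0],[0,0,0]]]'

```text
time: 52.95
tool_pos: [0.5681, 0.0969, 0.0891]
tool_rot: [3.142, -0.0, 3.14]
contact_force: [0.3, -0.0, 0.1]
opening: 0.0436
grip_force: 0.0
```

Call:
send_rows --plan '[[[0.064,0.064,0],[0,0,0]],[[0,0,0.5],[0,0,0]],[[0,0,0.7],[0,0,0]],[[0,0,0.7],[0,0,0]],[[0,0,0.6],[0,0,0]],[[0,0,0.5],[0,0,0]],[[0,0,0.3],[0,0,0]],[[0,0,0.17],[0,0,0]],[[0,0,0.04],[0,0,0]],[[0,0,0],[0,0,0]]]'

```text
time: 54.2
tool_pos: [0.567, 0.0982, 0.0016]
tool_rot: [3.141, 0.001, 3.14]
contact_force: [0.5, -0.3, -0.5]
opening: 0.0441
grip_force: 0.0
```

Call:
send_rows --plan '[[[0,0,0],[0,0,0]],[[0,0,0],[0,0,0]],[[0,0,0],[0,0,0]],[[0,0,0],[0,0,0]],[[0,0,0],[0,0,0]],[[0,0,0],[0,0,0]],[[0,0,0],[0,0,0]],[[0,0,0],[0,0,0]],[[0,0,0],[0,0,0]],[[0,0,0],[0,0,0]]]' --gripper -0.5 --force 15

```text
time: 55.45
tool_pos: [0.567, 0.0983, 0.0015]
tool_rot: [3.141, 0.001, 3.14]
contact_force: [0.3, 1.7, 5.3]
opening: 0.0306
grip_force: 15.0
```

Call:
send_rows --plan '[[[0,0,-0.4],[0,0,0]],[[0,0,-0.9],[0,0,0]],[[0,0,-1],[0,0,0]],[[0,0,-0.8],[0,0,0]],[[0.25,0.85,0],[0,0,0]],[[0.25,0.85,0],[0,0,0]],[[0.25,0.85,0],[0,0,0]],[[0.25,0.85,0],[0,0,0]],[[0.25,0.85,0],[0,0,0]],[[0.25,0.85,0],[0,0,0]]]'

```text
time: 56.7
tool_pos: [0.5289, 0.2261, 0.0787]
tool_rot: [-3.141, -0.001, 3.139]
contact_force: [0.2, -0.3, -1.0]
opening: 0.031
grip_force: 15.0
```

Call:
send_rows --plan '[[[0.25,0.85,0],[0,0,0]],[[0.25,0.85,0],[0,0,0]],[[0.25,0.85,0],[0,0,0]],[[0.25,0.85,0],[0,0,0]],[[0.25,0.85,0],[0,0,0]],[[0.25,0.85,0],[0,0,0]],[[0.25,0.85,0],[0,0,0]],[[0.25,0.85,0],[0,0,0]],[[0.25,0.85,0],[0,0,0]],[[0.25,0.84,0],[0,0,0]]]'

```text
time: 57.95
tool_pos: [0.467, 0.4396, 0.0788]
tool_rot: [3.142, 0.0, 3.14]
contact_force: [-0.1, -0.1, 0.2]
opening: 0.0307
grip_force: 15.0
```

Call:
send_rows --plan '[[[0,-0.04,0],[0,0,0]],[[0,0,0.5],[0,0,0]],[[0,0,0.7],[0,0,0]],[[0,0,0.7],[0,0,0]],[[0,0,0.5],[0,0,0]],[[0,0,0.3],[0,0,0]],[[0,0,0.2],[0,0,0]],[[0,0,0.08],[0,0,0]],[[0,0,0],[0,0,0]],[[0,0,0],[0,0,0]]]'

```text
time: 59.2
tool_pos: [0.4677, 0.4374, 0.0048]
tool_rot: [3.141, 0.001, 3.14]
contact_force: [0.2, 0.1, -0.4]
opening: 0.0305
grip_force: 15.0
```

Call:
send_rows --plan '[[[0.028,0.02,0],[0,0,0]],[[0,0,0.06],[0,0,0]],[[0,0,0.05],[0,0,0]],[[0,0,0.02],[0,0,0]],[[0,0,0],[0,0,0]],[[0,0,0],[0,0,0]],[[0,0,0],[0,0,0]],[[0,0,0],[0,0,0]],[[0,0,0],[0,0,0]],[[0,0,0],[0,0,0]]]'

```text
time: 60.45
tool_pos: [0.467, 0.4378, 0.0015]
tool_rot: [3.141, 0.001, 3.14]
contact_force: [-0.5, -0.7, 5.6]
opening: 0.0305
grip_force: 15.0
```

Call:
send_rows --plan '[[[0,0,0],[0,0,0]],[[0,0,0],[0,0,0]],[[0,0,0],[0,0,0]],[[0,0,0],[0,0,0]],[[0,0,-0.4],[0,0,0]],[[0,0,-1],[0,0,0]],[[0,0,-1],[0,0,0]],[[0,0,-1],[0,0,0]],[[0,0,-0.7],[0,0,0]],[[0,0,0],[0,0,0]]]' --gripper -0.04

```text
time: 61.7
tool_pos: [0.4675, 0.4382, 0.1053]
tool_rot: [3.14, 0.003, 3.14]
contact_force: [-0.9, -0.2, -0.3]
opening: 0.044
grip_force: 0.0
```

Call:
send_rows --plan '[[[0.09,-0.96,0],[0,0,0]],[[0.09,-0.96,0],[0,0,0]],[[0.09,-0.96,0],[0,0,0]],[[0.09,-0.96,0],[0,0,0]],[[0.09,-0.96,0],[0,0,0]],[[0.09,-0.96,0],[0,0,0]],[[0.09,-0.96,0],[0,0,0]],[[0.09,-0.96,0],[0,0,0]],[[0.09,-0.96,0],[0,0,0]],[[0.09,-0.96,0],[0,0,0]]]'

```text
time: 62.95
tool_pos: [0.443, 0.1968, 0.1026]
tool_rot: [-3.141, -0.002, 3.14]
contact_force: [-0.1, -0.3, 0.6]
opening: 0.0441
grip_force: 0.0
```

Call:
send_rows --plan '[[[0,-0.99,0],[0,0,0]],[[0,-0.99,0],[0,0,0]],[[0,-0.99,0],[0,0,0]],[[0,-0.98,0],[0,0,0]],[[0,0,0.4],[0,0,0]],[[0,0,0.4],[0,0,0]],[[0,0,0.3],[0,0,0]],[[0,0,0],[0,0,0]],[[0,0,0],[0,0,0]],[[0,0,0],[0,0,0]]]'

```text
time: 64.2
tool_pos: [0.4438, 0.0991, 0.0763]
tool_rot: [3.141, 0.001, 3.14]
contact_force: [0.0, -0.9, 1.2]
opening: 0.0443
grip_force: 0.0
```

Call:
send_rows --plan '[[[-0.036,0,0.3],[0,0,0]],[[0,0,0.6],[0,0,0]],[[0,0,0.7],[0,0,0]],[[0,0,0.6],[0,0,0]],[[0,0,0.5],[0,0,0]],[[0,0,0.35],[0,0,0]],[[0,0,0.17],[0,0,0]],[[0,0,0.04],[0,0,0]],[[0,0,0],[0,0,0]],[[0,0,0],[0,0,0]]]'

```text
time: 65.45
tool_pos: [0.4447, 0.099, -0.0052]
tool_rot: [3.141, 0.001, 3.14]
contact_force: [-0.3, -0.1, -0.2]
opening: 0.0441
grip_force: 0.0
```

Call:
send_rows --plan '[[[0,0,0],[0,0,0]],[[0,0,0],[0,0,0]],[[0,0,0],[0,0,0]],[[0,0,0],[0,0,0]],[[0,0,0],[0,0,0]],[[0,0,0],[0,0,0]],[[0,0,0],[0,0,0]],[[0,0,0],[0,0,0]],[[0,0,0],[0,0,0]],[[0,0,0],[0,0,0]]]' --gripper -0.6 --force 15

```text
time: 66.7
tool_pos: [0.4446, 0.099, -0.0054]
tool_rot: [3.141, 0.0, 3.139]
contact_force: [0.2, 0.1, 2.7]
opening: 0.0267
grip_force: 15.0
```

Call:
send_rows --plan '[[[0,0,-0.4],[0,0,0]],[[0,0,-0.9],[0,0,0]],[[0,0,-1],[0,0,0]],[[0,0,-0.8],[0,0,0]],[[-0.09,0.86,0],[0,0,0]],[[-0.09,0.86,0],[0,0,0]],[[-0.09,0.86,0],[0,0,0]],[[-0.09,0.86,0],[0,0,0]],[[-0.09,0.86,0],[0,0,0]],[[-0.09,0.86,0],[0,0,0]]]'

```text
time: 67.95
tool_pos: [0.4579, 0.2284, 0.0722]
tool_rot: [-3.141, -0.001, 3.14]
contact_force: [0.0, 1.0, -1.6]
opening: 0.0263
grip_force: 15.0
```

Call:
send_rows --plan '[[[-0.09,0.86,0],[0,0,0]],[[-0.09,0.86,0],[0,0,0]],[[-0.09,0.86,0],[0,0,0]],[[-0.1,0.86,0],[0,0,0]],[[0,0,0.4],[0,0,0]],[[0,0,0.5],[0,0,0]],[[0,0,0.5],[0,0,0]],[[0,0,0.3],[0,0,0]],[[0,0,0],[0,0,0]],[[0,0,0],[0,0,0]]]'

```text
time: 69.2
tool_pos: [0.468, 0.3139, 0.0298]
tool_rot: [3.141, 0.001, 3.139]
contact_force: [0.1, -0.3, -1.5]
opening: 0.0267
grip_force: 15.0
```

Call:
send_rows --plan '[[[0.02,0,0.3],[0,0,0]],[[0,0,0.4],[0,0,0]],[[0,0,0.3],[0,0,0]],[[0,0,0.2],[0,0,0]],[[0,0,0.12],[0,0,0]],[[0,0,0.06],[0,0,0]],[[0,0,0.02],[0,0,0]],[[0,0,0],[0,0,0]],[[0,0,0],[0,0,0]],[[0,0,0],[0,0,0]]]'

```text
time: 70.45
tool_pos: [0.4673, 0.314, -0.0053]
tool_rot: [3.141, 0.0, 3.14]
contact_force: [-0.3, -0.3, -0.8]
opening: 0.0264
grip_force: 15.0
```

Call:
send_rows --plan '[[[0,0,0],[0,0,0]],[[0,0,0],[0,0,0]],[[0,0,0],[0,0,0]],[[0,0,0],[0,0,0]],[[0,0,-0.4],[0,0,0]],[[0,0,-1],[0,0,0]],[[0,0,-1],[0,0,0]],[[0,0,-1],[0,0,0]],[[0,0,-0.8],[0,0,0]],[[0,0,0],[0,0,0]]]' --gripper -0.04

```text
time: 71.7
tool_pos: [0.4683, 0.3144, 0.1016]
tool_rot: [3.14, 0.004, 3.14]
contact_force: [0.1, 0.4, -0.6]
opening: 0.0441
grip_force: 0.0
```

Call:
send_rows --plan '[[[-0.16,-0.864,0],[0,0,0]],[[-0.16,-0.864,0],[0,0,0]],[[-0.16,-0.864,0],[0,0,0]],[[-0.16,-0.864,0],[0,0,0]],[[-0.16,-0.864,0],[0,0,0]],[[-0.16,-0.864,0],[0,0,0]],[[-0.16,-0.864,0],[0,0,0]],[[-0.16,-0.864,0],[0,0,0]],[[-0.16,-0.864,0],[0,0,0]],[[-0.16,-0.864,0],[0,0,0]]]'

```text
time: 72.95
tool_pos: [0.5062, 0.0971, 0.0987]
tool_rot: [3.142, -0.001, 3.139]
contact_force: [-0.7, -1.2, 0.9]
opening: 0.0442
grip_force: 0.0
```

Call:
send_rows --plan '[[[0,0,0.6],[0,0,0]],[[0,0,0.8],[0,0,0]],[[0,0,0.8],[0,0,0]],[[0,0,0.6],[0,0,0]],[[0,0,0.4],[0,0,0]],[[0,0,0.2],[0,0,0]],[[0,0,0],[0,0,0]],[[0,0,0],[0,0,0]],[[0,0,0],[0,0,0]],[[0,0,0],[0,0,0]]]'

```text
time: 74.2
tool_pos: [0.5069, 0.0978, 0.0149]
tool_rot: [3.142, 0.001, 3.139]
contact_force: [-0.4, -0.4, -0.7]
opening: 0.044
grip_force: 0.0
```

Call:
send_rows --plan '[[[-0.016,0,0.2],[0,0,0]],[[0,0,0.25],[0,0,0]],[[0,0,0.15],[0,0,0]],[[0,0,0.1],[0,0,0]],[[0,0,0.04],[0,0,0]],[[0,0,0],[0,0,0]],[[0,0,0],[0,0,0]],[[0,0,0],[0,0,0]],[[0,0,0],[0,0,0]],[[0,0,0],[0,0,0]]]'

```text
time: 75.45
tool_pos: [0.5071, 0.0978, -0.0039]
tool_rot: [3.141, 0.0, 3.14]
contact_force: [-0.1, -0.5, -0.1]
opening: 0.0437
grip_force: 0.0
```

Call:
send_rows --plan '[[[0,0,0],[0,0,0]],[[0,0,0],[0,0,0]],[[0,0,0],[0,0,0]],[[0,0,0],[0,0,0]],[[0,0,0],[0,0,0]],[[0,0,0],[0,0,0]],[[0,0,0],[0,0,0]],[[0,0,0],[0,0,0]],[[0,0,0],[0,0,0]],[[0,0,0],[0,0,0]]]' --gripper -0.4 --force 8

```text
time: 76.7
tool_pos: [0.5071, 0.0978, -0.004]
tool_rot: [3.142, 0.0, 3.14]
contact_force: [0.4, -1.2, -0.3]
opening: 0.0317
grip_force: 8.0
```

Call:
send_rows --plan '[[[0,0,-0.4],[0,0,0]],[[0,0,-0.9],[0,0,0]],[[0,0,-1],[0,0,0]],[[0,0,-0.8],[0,0,0]],[[0.1,0.7,0],[0,0,0]],[[0.1,0.7,0],[0,0,0]],[[0.1,0.7,0],[0,0,0]],[[0.1,0.7,0],[0,0,0]],[[0.1,0.7,0],[0,0,0]],[[0.1,0.7,0],[0,0,0]]]'

```text
time: 77.95
tool_pos: [0.4921, 0.2042, 0.0734]
tool_rot: [3.142, -0.0, 3.14]
contact_force: [0.2, -0.2, 0.6]
opening: 0.0317
grip_force: 8.0
```

Call:
send_rows --plan '[[[0.1,0.7,0],[0,0,0]],[[0.1,0.7,0],[0,0,0]],[[0.1,0.7,0],[0,0,0]],[[0.1,0.7,0],[0,0,0]],[[0.1,0.7,0],[0,0,0]],[[0.1,0.7,0],[0,0,0]],[[0.1,0.7,0],[0,0,0]],[[0.1,0.7,0],[0,0,0]],[[0.1,0.7,0],[0,0,0]],[[0.08,0.63,0],[0,0,0]]]'

```text
time: 79.2
tool_pos: [0.468, 0.3773, 0.0735]
tool_rot: [3.142, 0.0, 3.14]
contact_force: [0.3, 0.1, 0.5]
opening: 0.0316
grip_force: 8.0
```

Call:
send_rows --plan '[[[0,-0.7,0],[0,0,0]],[[0,0.7,0],[0,0,0]],[[0,0,0],[0,0,0]],[[0,0,0],[0,0,0]],[[0,0,0],[0,0,0]],[[0,0,0],[0,0,0]],[[0,0,0],[0,0,0]],[[0,0,0],[0,0,0]],[[0,0,0],[0,0,0]],[[0,0,0],[0,0,0]]]'

```text
time: 80.45
tool_pos: [0.4682, 0.3762, 0.0735]
tool_rot: [3.142, 0.0, 3.14]
contact_force: [0.7, -0.1, -0.0]
opening: 0.0317
grip_force: 8.0
```

Call:
send_rows --plan '[[[0.03,0,0.4],[0,0,0]],[[0,0,0.7],[0,0,0]],[[0,0,0.7],[0,0,0]],[[0,0,0.5],[0,0,0]],[[0,0,0.35],[0,0,0]],[[0,0,0.2],[0,0,0]],[[0,0,0.1],[0,0,0]],[[0,0,0],[0,0,0]],[[0,0,0],[0,0,0]],[[0,0,0],[0,0,0]]]'

```text
time: 81.7
tool_pos: [0.4676, 0.3763, 0.0001]
tool_rot: [3.141, 0.001, 3.14]
contact_force: [0.4, -0.2, -0.2]
opening: 0.0313
grip_force: 8.0
```

Call:
send_rows --plan '[[[0,-0.01,0.06],[0,0,0]],[[0,0,0.06],[0,0,0]],[[0,0,0.03],[0,0,0]],[[0,0,0],[0,0,0]],[[0,0,0],[0,0,0]],[[0,0,0],[0,0,0]],[[0,0,0],[0,0,0]],[[0,0,0],[0,0,0]],[[0,0,0],[0,0,0]],[[0,0,0],[0,0,0]]]'

```text
time: 82.95
tool_pos: [0.4675, 0.3759, -0.004]
tool_rot: [3.142, 0.0, 3.14]
contact_force: [0.2, 0.2, 0.6]
opening: 0.0314
grip_force: 8.0
```

Call:
send_rows --plan '[[[0,0,0],[0,0,0]],[[0,0,0],[0,0,0]],[[0,0,0],[0,0,0]],[[0,0,0],[0,0,0]],[[0,0,-0.3],[0,0,0]],[[0,0,-0.8],[0,0,0]],[[0,0,-1],[0,0,0]],[[0,0,-1],[0,0,0]],[[0,0,-1],[0,0,0]],[[0,0,-0.9],[0,0,0]]]' --gripper -0.04

```text
time: 84.2
tool_pos: [0.4675, 0.376, 0.1226]
tool_rot: [3.141, 0.001, 3.14]
contact_force: [-0.6, -0.7, -0.7]
opening: 0.0437
grip_force: 0.0
```

Call:
send_rows --plan '[[[0.9,0.2,-0.4],[0,0,0]],[[1,0.3,-0.4],[0,0,0]],[[1,0.3,-0.4],[0,0,0]],[[1,0.3,0],[0,0,0]],[[1,0.3,0],[0,0,0]],[[1,0.3,0],[0,0,0]],[[1,0.3,0],[0,0,0]],[[0.5,0.3,0],[0,0,0]],[[0,0,0],[0,0,0]],[[0,0,0],[0,0,0]]]'

```text
time: 85.45
tool_pos: [0.2829, 0.4338, 0.151]
tool_rot: [3.142, 0.0, 3.14]
contact_force: [0.3, -0.5, 0.2]
opening: 0.0444
grip_force: 0.0
```

Run:
```python
from bx import *
p,d=snap('top')
a=cv2.resize(p[180:275,228:330],None,fx=7.5,fy=6.3,interpolation=cv2.INTER_CUBIC)
cv2.imwrite('pics/t5.png',a[:600])
rect('top',.44,.56,-.12,0,.032,.05,.04)
g=lambda x,y,z0,z1,zt: rect('top',x-.025,x+.025,y-.025,y+.025,z0,z1,zt)
g(.4666,.4378,.045,.07,.056); g(.4678,.3138,.045,.07,.054); g(.4675,.376,.02,.04,.027)
```

```text
621 rect ((496.57763671875, -58.852378845214844), (34.92073059082031, 85.11534881591797), 13.502202033996582) mean [ 0.4973 -0.0587]
189 rect ((467.5265808105469, 437.5279846191406), (31.650192260742188, 29.292644500732422), 2.546759843826294) mean [0.4671 0.4375]
113 rect ((468.1007385253906, 313.0623474121094), (25.277414321899414, 23.054195404052734), 1.8187947273254395) mean [0.4677 0.3137]
182 rect ((467.5232238769531, 375.3988342285156), (32.22555923461914, 30.384479522705078), 46.83473205566406) mean [0.4679 0.3754]
```

View pics/t5.png

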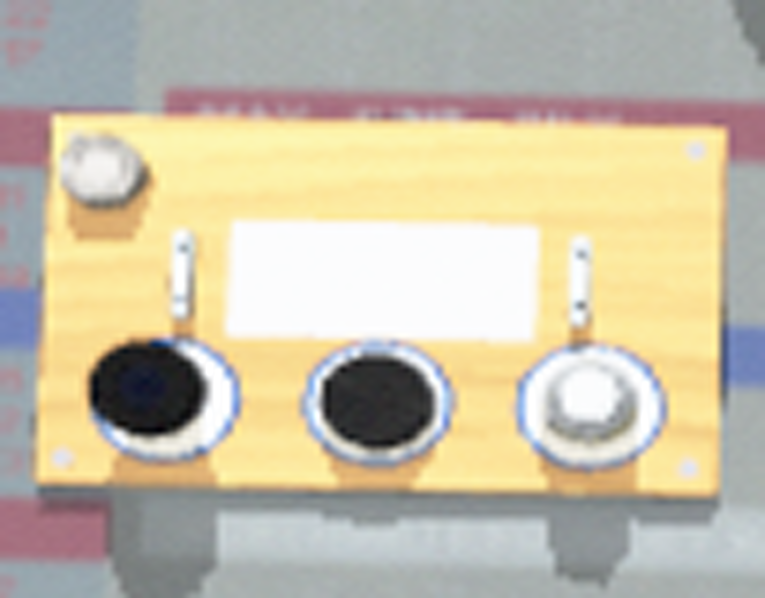

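Run:
```python
from bx import *
rect('top',.44,.56,-.12,0.01,.038,.05,.04)
p,d=load('top'); cv2.imwrite('pics/t6.png',cv2.resize(p[200:270,435:520],None,fx=8,fy=8,interpolation=cv2.INTER_CUBIC))
```

```text
516 rect ((497.5955810546875, -59.69485855102539), (33.381587982177734, 83.04856872558594), 12.929015159606934) mean [ 0.4976 -0.0603]
```

View pics/t6.png

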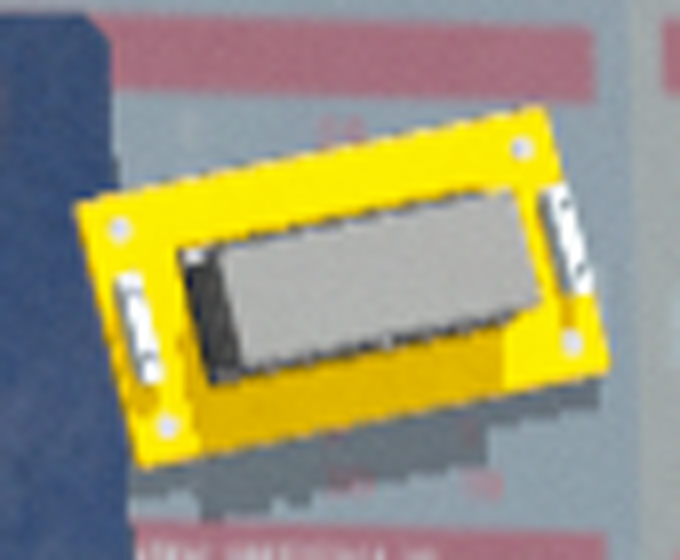

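The box covers its outline: its centre is (0.4976, -0.060) against the dock's (0.4975, -0.061), at 12.9° against 13.0°. All three parts are upright on their own spots and the arm is clear.

```bash
python3 -c "
from cell import robot
print(robot.hand_in())"
```

```text
the job is handed in; nothing more can be done
None
```

The job is handed in at about 86 s on the robot clock: the slide box is on the dock within about 1 mm of its centre and lined up with the outline, and the eyepiece, cap and objective are upright on the spots they came from; the hand-in gave no verdict, and I did not re-measure the wooden case after the moves.

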